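Check two hand levers at the bench

ROBOT

A 6-joint arm with a two-finger parallel gripper is mounted at the origin on the work surface. World frame = base frame: x ahead of the robot, y to its left, z up, the work surface at z = 0. Lengths are in m, angles in rad, forces in N, time in s.
With the tool pointing down it reaches from about 0.3 to 0.85 m from the base axis. Payload 5.4 kg.
Tool frame: the origin (TCP) lies midway between the tips of the shut fingers; the grasp point (between the pads) lies manip.hold_point_z behind it (manip.hold_point_z is the distance from the TCP to the grasp point, in m); z points along the fingers, y is the direction in which the jaws open and shut (so a half turn about z gives the same grasp; the last joint's range is limited). The gripper opens to 85 mm and grips with 20 to 120 N. Pads are 22 mm wide; open, the fingers measure 114 mm over their backs; the gripper's body (76 mm by 85 mm) begins 54 mm behind the grasp point. The pads swing forward as they close: fully open they stand 13 mm farther back than shut.
Start: joints at [1.093, 0.158, 1.597, -0, 1.386, -0.21], TCP at [0.152, 0.554, 0.231] pointing down, gripper open.
Joint ranges: [-2.91, 2.91], [-0.94, 2.29], [0.18, 2.7], [-1.29, 4.43], [0.17, 2.64], [-3, 3]. Speed limits (rad/s): [2.57, 2.57, 3.14, 3.14, 3.14, 3.14].

INTERFACE

Orientations are given as a unit quaternion [w, x, y, z].
In Python, from workcell import manip, vision, hand_in gives the robot as it stands.
- The arm moves only by the tool servo_tool, never from a script. Its argument "rows" is a list of rows, each an object of numbers: "grip": the closure, from 0 (fully open) to 1 (shut); "dx", "dy", "dz": the shift along the tool's x, y, z in m; "wx", "wy", "wz": the turn, a rotation vector about the tool's x, y, z in degrees. In form: [{"grip": .., "dx": .., "dy": .., "dz": .., "wx": .., "wy": .., "wz": ..}, ...]. A call has exactly 8 rows; each row is the pose to reach, as a shift and turn from the pose commanded when the call began, along the tool's axes at that moment; what a row does not reach only later rows make up. A row lasts 1/12 s, in which the tool goes at most 41.7 mm and 7.16 degrees, less where a joint would pass 70% of its speed; a pose out of reach is approached as far as the arm can. A call with a gripper value outside its range is refused whole. The fingers move at their own pace and stop on an object; "newtons" is the grip in N (left out, the last holds). Time passes only in rows, so rows that repeat a pose let the fingers close, or fill a call up. It gives the time, the measured TCP pose, the force and the opening at its end, in the units of the state.
- manip.get_state(): the state, without advancing time (a new reading comes with each control period).
- vision.snapshot(name): name is "scene" or "side" or "wrist"; returns a dict with "pixels" (480x640x3 uint8, red, green, blue), "range_z" (480x640 float32, m along the optical axis (not along the pixel's ray), 0 where there is no reading), "fx", "fy", "cx", "cy" (pixels), "rvec" (rotation vector, rad) and "tvec" (3), from world to camera coordinates, as OpenCV has them. Camera axes: x right, y down, z forward; pixel columns grow to the right and rows downward; lengths in m; the calibration is good to about 2 mm. A picture is of the moment at which its call begins.
- hand_in(): hands the job in, once; it reports no verdict.
Trained networks look in a picture, given as the dict that the camera call returned (one of the last four; its "shot" number tells which), for a name from the list of things; names that differ only in an ending like _2 or _b are one class to them, and where a whole thing is asked for, a point or a joint stands for the part that bears it (a point fixed in the world has none). Each returns a list of dicts, best first, with "conf" (0 to 1); they miss things now and then, are a little off and sometimes report something else, mostly with a low value. They report only what shows in the picture. A call takes as long as a camera call.
- vision.recognise(picture, query): "uv" ([column, row] in pixels, amid what is visible of it).
- vision.outline_of(picture, query): "pixels" (480x640 bool, what is visible of it) and "uv" ([column, row] in pixels, amid what is visible of it).
- vision.mark_of(picture, query): "uv" ([column, row] in pixels: a listed point, or the origin of a listed thing).
The state is a dict: "t": time; "qpos": joint angles; "dq": joint speeds; "joint_torque": joint torques, N m; "tool_pos": TCP position; "orientation": TCP orientation; "force": force on the tool from outside, world axes, zero at the start; "wrist_torque": the same for the moment, N m; "grip_width": finger opening in m.
Only numpy, scipy, OpenCV 4.12 (cv2) and the standard library are available. Lean on these libraries where they do the work, as an engineer would, in place of code of your own. Each camera call takes 0.05 s, during which the arm holds its last target.

TASK

Check the two hand levers on the bench stands: with the outside of the fingers push the long lever in towards its bar until it comes to its stop, short of the grip, keep it pressed against the stop for a good second, then let it spring all the way back out. Then do the same with the short lever. Press without forcing, do not pinch or grip anything, leave the things around as they stand, and finish with both levers out.

Things in the scene. Friction and masses are not known exactly. Their poses are not given: they have to be found in the camera images.
- long_press (a point): Where to press the long lever: on the blade's outer face (turned from the bar, roughly to the robot), 108 mm from the pivot, half-way up, 110 mm above the table. Blade 9 mm thick, 18 high, runs along +y from the pivot. Axes turn with the lever: x into the blade (the way to press), z up. It takes about 3 N to start and 6 N at the stop, then yields no more.
- short_press (a point): Where to press the short lever: on the blade's outer face (turned from the bar, roughly to the robot), 65 mm from the pivot, half-way up, 110 mm above the table. Blade 9 mm thick, 18 high, runs along -y from the pivot. Axes turn with the lever: x into the blade (the way to press), z up. It takes about 2.5 N to start and 6 N at the stop, then yields no more.
- long_pivot (a point): Vertical pivot axis of the long lever (straight bare aluminium blade, 150 mm long from pivot to the centre of its 20 mm end ball), at the blade's half height, 65 mm from the bar's axis on the robot's side. Fixed to the stand: x towards the bar, y along it, z up. Pressed in, the lever swings clockwise seen from above.
- short_pivot (a point): Vertical pivot axis of the short lever (straight bare aluminium blade, 90 mm long from pivot to the centre of its 18 mm end ball), at the blade's half height, 65 mm from the bar's axis on the robot's side. Fixed to the stand: x towards the bar, y along it, z up. Pressed in, the lever swings counter-clockwise seen from above.
- long_lever (a joint): Swing of the long lever, rad: 0 = fully out (at rest, held by its spring), grows as it is pressed in, 0.36 = at its stop. At the stop the ball is still some 20 mm clear of the grip.
- short_lever (a joint): Swing of the short lever, rad: 0 = fully out (at rest, held by its spring), grows as it is pressed in, 0.36 = at its stop. At the stop the ball is still some 30 mm clear of the grip.
- long_stand: Stand that carries the long lever. Bolted down: foot 130 x 100 mm, post, and a steel bar 22 mm thick, 250 mm long, along y, its axis 110 mm above the origin, with a 34 mm rubber grip on one half. Top at 135 mm. Origin: centre of the foot's underside; x from lever side to bar. Pivot at x -65 mm, y -70 mm, blade towards +y, 0.25 rad off the bar's line when out.
- short_stand: Stand that carries the short lever. Bolted down: foot 130 x 100 mm, post, and a steel bar 22 mm thick, 250 mm long, along y, its axis 110 mm above the origin, with a 34 mm rubber grip on one half. Top at 135 mm. Origin: centre of the foot's underside; x from lever side to bar. Pivot at x -65 mm, y +70 mm, blade towards -y, 0.25 rad off the bar's line when out.
- jar: Bystander: low glass jar with steel cap, 60 mm across, 62 mm high, on the table between the stands. Origin: centre of its underside.
- tin: Bystander: tin can with a paper band, 64 mm across, 70 mm high, between and behind the stands. Origin: centre of its underside.
- wrench: Bystander: steel wrench, 160 mm long, lying on the table near the robot. Origin: underside, middle; x along it.
- driver: Bystander: screwdriver with black handle, 180 mm long, lying on the table near the robot. Origin: underside, middle; x along it.
- spray: Bystander: white plastic bottle, 72 mm across, 150 mm high, outward of the left stand. Origin: centre of its underside.
- oil: Bystander: yellow plastic bottle, 68 mm across, 135 mm high, outward of the right stand. Origin: centre of its underside.
- carton: Bystander: small cardboard box, 100 x 70 x 50 mm, behind the stands. Origin: centre of its underside.

How it is judged:
On the way, in this order (a step that is already met when the one before it is completed fails the run):
1. the long lever is pressed by the fingers to its stop and kept there, the short one left out (value of joint long_lever above 0.32 rad and contact force between the fingers and long_stand above 1 N and value of joint short_lever below 0.08 rad), for 0.8 s.
2. the long lever is back out (value of joint long_lever below 0.04 rad), for 0.1 s.
3. the short lever is pressed by the fingers to its stop and kept there, the long one left out (value of joint short_lever above 0.32 rad and contact force between the fingers and short_stand above 1 N and value of joint long_lever below 0.08 rad), for 0.8 s.
At the end, for the whole second after the job is handed in: Both levers are fully out again (below 0.04 rad), after the long and then the short one was each pressed by the fingers to within 0.04 rad of its stop for 0.8 s, and every bystander stands within 30 mm of where it was (value of joint each of long_lever, short_lever below 0.04 rad and distance of each of jar, tin, wrench, driver, spray, oil, carton from where it was at the start of the episode below 0.03 m); the robot touches nothing.
It fails at once if a lever or its stand was forced (over 45 N) (contact force between the fingers and long_stand above 45 N or contact force between the fingers and short_stand above 45 N).
It fails at once if a lever was pinched between the fingers ((contact force between the fingers and long_stand above 2 N and x of the grasp point in the frame of long_press between 0.0005 and 0.0085 m and y of the grasp point in the frame of long_press between -0.1 and 0.05 m and z of the grasp point in the frame of long_press between -0.014 and 0.014 m) or (contact force between the fingers and short_stand above 2 N and x of the grasp point in the frame of short_press between 0.0005 and 0.0085 m and y of the grasp point in the frame of short_press between -0.03 and 0.06 m and z of the grasp point in the frame of short_press between -0.014 and 0.014 m)).
It fails at once if a bystander was lifted, carried or knocked more than 30 mm (distance of any of jar, tin, wrench, driver, spray, oil, carton from where it was at the start of the episode above 0.03 m).
It also fails if it takes over 58 s, if anything falls off the work surface, if the arm or the gripper's body presses on something with over 40 N, if the wrist force passes 120 N, or if a joint passes its speed limit or range.

## Working session

There is one attempt and no reset: what is moved stays moved. The work goes in short steps, Python scripts to look and compute and a tool call to move; the robot and the scene stay as the last step left them, time stands still between calls to the robot, and variables do not carry over. Pictures are saved under pics/ and viewed, and the job is handed in when it is done.

Besides the shell and the picture viewer there is one more tool, called in YAML: its name, and indented under it one key for each argument. servo_tool: Moves the arm, as the interface text tells. Its arguments: {"type":"object","properties":{"rows":{"type":"array"},"newtons":{"type":"number"}},"required":["rows"]}

```bash
mkdir -p pics; ls; cat > h.py <<'E'
import numpy as np, cv2
from workcell import manip, vision
def cam(s):
    R,_=cv2.Rodrigues(np.array(s['rvec'],float)); return R,np.array(s['tvec'],float).ravel()
def ray(s,uv):
    R,t=cam(s); d=np.array([(uv[0]-s['cx'])/s['fx'],(uv[1]-s['cy'])/s['fy'],1.]); return -R.T@t, R.T@d
def atz(s,uv,z):
    o,d=ray(s,uv); return o+d*(z-o[2])/d[2]
def cloud(s):
    R,t=cam(s); v,u=np.mgrid[0:480,0:640]; Z=s['range_z']
    P=np.stack([(u-s['cx'])/s['fx']*Z,(v-s['cy'])/s['fy']*Z,Z],-1); return (P-t)@R
def save(s,n): cv2.imwrite('pics/'+n+'.png',s['pixels'][:,:,::-1])
E
python3 - <<'E'
from h import *
print(manip.hold_point_z); st=manip.get_state(); print(st)
for n in ['scene','side']:
    s=vision.snapshot(n); save(s,n+'0'); C=cloud(s); print(n,ray(s,(320,240)))
    for q in ['long_press','short_press','long_pivot','short_pivot','long_stand','short_stand','jar','tin','wrench','driver','spray','oil','carton']:
        for r in vision.mark_of(s,q)[:2]:
            z=0.11 if 'p' in q[4:7] and ('press' in q or 'pivot' in q) else 0
            u,v=[int(round(x)) for x in r['uv']]
            print(q,round(r['conf'],2),np.round(r['uv'],1),'atz',np.round(atz(s,r['uv'],z),3),'depth',np.round(C[min(v,479),min(u,639)],3))
E
```

```text
pics
0.0187
{'t': 0.0, 'qpos': array([ 1.09289216e+00,  1.59069012e-01,  1.59825140e+00,  3.62115748e-05,
        1.38619743e+00, -2.10087169e-01]), 'dq': array([0.00049149, 0.00156368, 0.00041667, 0.00064035, 0.00010884,
       0.00105793]), 'joint_torque': array([ 3.01554683e-04, -3.96007419e+01, -3.31422472e+01, -2.64672781e-04,
        8.35717743e-03,  2.84275609e-05]), 'tool_pos': array([0.15187811, 0.55395098, 0.23029609]), 'orientation': array([-3.41388388e-04,  1.33511908e-01,  9.91046741e-01, -9.00198212e-04]), 'force': array([ 0.29911922, -0.03253401,  0.22211701]), 'wrist_torque': array([ 0.00931727, -0.02045106, -0.04060849]), 'grip_width': 0.08553122290731159}
scene (array([1.31426861, 0.21769135, 0.91147713]), array([-0.66564914, -0.19620012, -0.72001496]))
long_press 0.85 [278.7 218.4] atz [ 0.54  -0.102  0.11 ] depth [ 0.543 -0.1    0.115]
long_press 0.69 [263.8 192. ] atz [ 0.471 -0.162  0.11 ] depth [ 0.384 -0.201  0.027]
short_press 0.55 [408.1 237.2] atz [0.51  0.168 0.11 ] depth [0.516 0.168 0.116]
long_pivot 0.84 [230.8 210.5] atz [ 0.549 -0.207  0.11 ] depth [ 
[... 1793 characters left out ...]
 0.031]
jar 0.68 [226.9 244.2] atz [ 0.774 -0.032  0.   ] depth [0.764 0.006 0.044]
tin 0.55 [288.2 257.8] atz [0.637 0.002 0.   ] depth [0.634 0.031 0.034]
wrench 0.79 [430.6 350.6] atz [0.35  0.222 0.   ] depth [0.351 0.229 0.01 ]
driver 0.81 [412.1 190.6] atz [ 0.355 -0.221  0.   ] depth [ 0.359 -0.2    0.018]
spray 0.6 [302.8 462.7] atz [0.581 0.446 0.   ] depth [0.578 0.477 0.075]
spray 0.27 [372.4 256. ] atz [ 0.455 -0.011  0.   ] depth [0.46  0.025 0.041]
oil 0.96 [325.9 133.2] atz [ 0.568 -0.432  0.   ] depth [ 0.567 -0.394  0.03 ]
oil 0.37 [225.7 247.2] atz [ 0.775 -0.023  0.   ] depth [0.766 0.011 0.04 ]
carton 0.61 [223.3 245.3] atz [ 0.781 -0.029  0.   ] depth [0.772 0.008 0.043]
```

View pics/scene0.png

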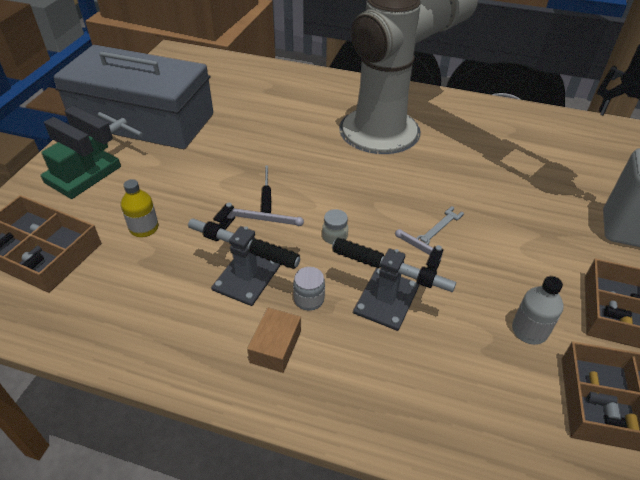

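View pics/side0.png

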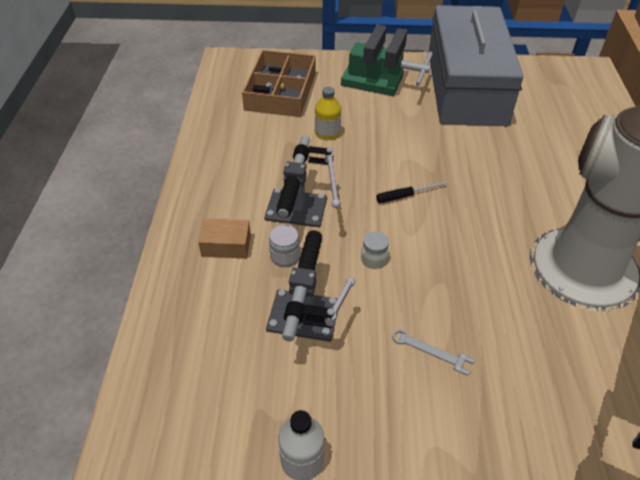

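The scene view shows the long lever on the left (ball at about 299,221) and the short lever on the right (ball at about 398,234). The networks agree with the picture. Next I'll refine the positions with depth.

```bash
python3 - <<'E'
from h import *
for n in ['scene','side']:
    s=vision.snapshot(n); C=cloud(s).reshape(-1,3); C=C[s['range_z'].ravel()>0]
    for nm,piv,pr,sg in [('long',(.549,-.2075),(.538,-.103),1),('short',(.540,.2335),(.513,.168),-1)]:
        piv=np.array(piv);d=np.array(pr)-piv
        L=.15 if sg>0 else .09
        # blade top points
        P=C[(C[:,2]>.112)&(C[:,2]<.124)]
        dd=d/np.linalg.norm(d); nn=np.array([-dd[1],dd[0]])
        a=(P[:,:2]-piv)@dd; b=(P[:,:2]-piv)@nn
        m=(a>.03)&(a<L-.015)&(abs(b)<.02)
        Q=P[m]
        f=np.polyfit(Q[:,1],Q[:,0],1); 
        print(n,nm,'n',m.sum(),'blade x=%.4f*y+%.4f'%tuple(f),'zrange',Q[:,2].min().round(4),Q[:,2].max().round(4),'res',np.std(Q[:,0]-np.polyval(f,Q[:,1])).round(4),'x at pivot y',np.polyval(f,piv[1]).round(4),'at press y',np.polyval(f,pr[1]).round(4))
        # bar
        B=C[(C[:,2]>.117)&(C[:,0]>.57)&(C[:,0]<.68)&(C[:,2]<.130)&(abs(C[:,1]-(-.145 if sg>0 else .155))<.13)]
        f=np.polyfit(B[:,1],B[:,0],1); print('  bar n',len(B),'slope %.3f x0 %.4f'%tuple(f))
E
```

```text
scene long n 248 blade x=-0.1192*y+0.5302 zrange 0.112 0.1237 res 0.0028 x at pivot y 0.5549 at press y 0.5424
  bar n 1273 slope 0.180 x0 0.6544
scene short n 109 blade x=0.4163*y+0.4459 zrange 0.1121 0.1231 res 0.0029 x at pivot y 0.5431 at press y 0.5159
  bar n 1347 slope 0.116 x0 0.5797
side long n 145 blade x=-0.1138*y+0.5324 zrange 0.1125 0.1239 res 0.0027 x at pivot y 0.5561 at press y 0.5442
  bar n 1011 slope 0.185 x0 0.6508
side short n 116 blade x=0.4114*y+0.4454 zrange 0.112 0.1227 res 0.003 x at pivot y 0.5415 at press y 0.5146
  bar n 1504 slope 0.119 x0 0.5759
```

servo_tool:
  rows:
    - {"grip":1}
    - {"grip":1}
    - {"grip":1}
    - {"grip":1}
    - {"grip":1}
    - {"grip":1}
    - {"grip":1}
    - {"grip":1}
  newtons: 30

```text
invalid input at $.rows[0]: expected keys grip, dx, dy, dz, wx, wy, wz
```

servo_tool:
  rows:
    - {"grip":1,"dx":-0.015,"dy":-0.016,"dz":0,"wx":0,"wy":0,"wz":0}
    - {"grip":1,"dx":-0.04,"dy":-0.044,"dz":0,"wx":0,"wy":0,"wz":0}
    - {"grip":1,"dx":-0.065,"dy":-0.072,"dz":0,"wx":0,"wy":0,"wz":0}
    - {"grip":1,"dx":-0.09,"dy":-0.1,"dz":0,"wx":0,"wy":0,"wz":0}
    - {"grip":1,"dx":-0.115,"dy":-0.127,"dz":0,"wx":0,"wy":0,"wz":0}
    - {"grip":1,"dx":-0.14,"dy":-0.155,"dz":0,"wx":0,"wy":0,"wz":0}
    - {"grip":1,"dx":-0.165,"dy":-0.182,"dz":0,"wx":0,"wy":0,"wz":0}
    - {"grip":1,"dx":-0.19,"dy":-0.21,"dz":0,"wx":0,"wy":0,"wz":0}
  newtons: 30

```text
t: 2.17
tool_pos: [0.2802, 0.3002, 0.2315]
orientation: [0.0, 0.133, 0.991, 0.0]
force: [1.3, 0.1, 0.5]
grip_width: -0.0002
```

servo_tool:
  rows:
    - {"grip":1,"dx":-0.025,"dy":-0.028,"dz":0,"wx":0,"wy":0,"wz":0}
    - {"grip":1,"dx":-0.05,"dy":-0.055,"dz":0,"wx":0,"wy":0,"wz":0}
    - {"grip":1,"dx":-0.075,"dy":-0.083,"dz":0,"wx":0,"wy":0,"wz":0}
    - {"grip":1,"dx":-0.1,"dy":-0.11,"dz":0,"wx":0,"wy":0,"wz":0}
    - {"grip":1,"dx":-0.125,"dy":-0.138,"dz":0,"wx":0,"wy":0,"wz":0}
    - {"grip":1,"dx":-0.15,"dy":-0.165,"dz":0,"wx":0,"wy":0,"wz":0}
    - {"grip":1,"dx":-0.175,"dy":-0.193,"dz":0,"wx":0,"wy":0,"wz":0}
    - {"grip":1,"dx":-0.2,"dy":-0.22,"dz":0,"wx":0,"wy":0,"wz":0}

```text
t: 2.83
tool_pos: [0.415, 0.0346, 0.2316]
orientation: [0.001, 0.134, 0.991, 0.0]
force: [0.1, 0.5, -0.1]
grip_width: -0.0002
```

servo_tool:
  rows:
    - {"grip":1,"dx":-0.025,"dy":-0.028,"dz":0,"wx":0,"wy":0,"wz":0}
    - {"grip":1,"dx":-0.05,"dy":-0.055,"dz":0,"wx":0,"wy":0,"wz":0}
    - {"grip":1,"dx":-0.075,"dy":-0.083,"dz":0,"wx":0,"wy":0,"wz":0}
    - {"grip":1,"dx":-0.09,"dy":-0.1,"dz":0.01,"wx":0,"wy":0,"wz":0}
    - {"grip":1,"dx":-0.095,"dy":-0.107,"dz":0.03,"wx":0,"wy":0,"wz":0}
    - {"grip":1,"dx":-0.095,"dy":-0.107,"dz":0.05,"wx":0,"wy":0,"wz":0}
    - {"grip":1,"dx":-0.095,"dy":-0.107,"dz":0.065,"wx":0,"wy":0,"wz":0}
    - {"grip":1,"dx":-0.095,"dy":-0.107,"dz":0.07,"wx":0,"wy":0,"wz":0}

```text
t: 3.5
tool_pos: [0.4762, -0.0913, 0.1586]
orientation: [-0.002, 0.134, 0.991, 0.001]
force: [-0.5, 0.8, 0.2]
grip_width: 0.0001
```

```bash
python3 - <<'E'
from h import *
st=manip.get_state(); print(st['tool_pos'],st['force'],st['qpos'],st['t'])
for n in ['scene','wrist']: save(vision.snapshot(n),n+'1')
E
```

```text
[ 0.47622237 -0.09131711  0.15862825] [-0.49829619  0.77717855  0.22800716] [-4.39310934e-01 -3.74206354e-03  1.91791107e+00 -3.91852024e-06
  1.23207379e+00 -1.74162763e+00] 3.5
```

View pics/scene1.png

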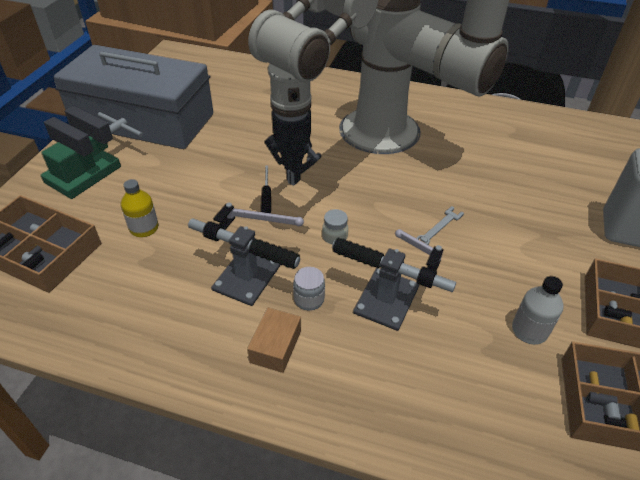

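View pics/wrist1.png

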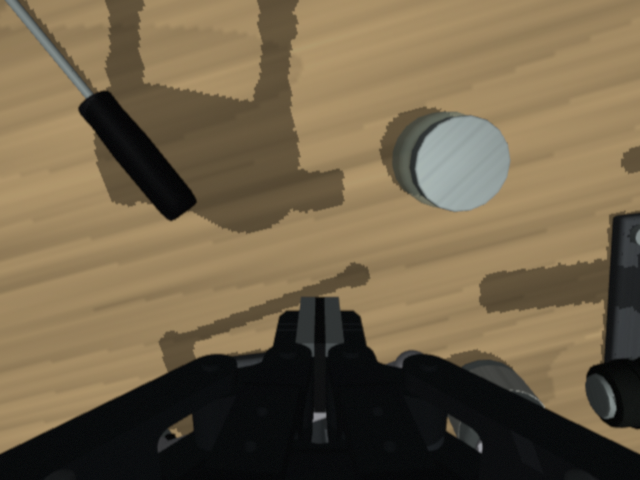

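The tool hangs clear in front of the long blade: fingertips at about (292,182), blade from (230,213) to (299,221). Next I'll lower it and approach.

servo_tool:
  rows:
    - {"grip":1,"dx":0,"dy":0,"dz":0.015,"wx":0,"wy":0,"wz":0}
    - {"grip":1,"dx":0,"dy":0,"dz":0.035,"wx":0,"wy":0,"wz":0}
    - {"grip":1,"dx":0,"dy":0,"dz":0.053,"wx":0,"wy":0,"wz":0}
    - {"grip":1,"dx":-0.005,"dy":0,"dz":0.06,"wx":0,"wy":0,"wz":0}
    - {"grip":1,"dx":-0.015,"dy":0,"dz":0.06,"wx":0,"wy":0,"wz":0}
    - {"grip":1,"dx":-0.025,"dy":0,"dz":0.06,"wx":0,"wy":0,"wz":0}
    - {"grip":1,"dx":-0.033,"dy":0,"dz":0.06,"wx":0,"wy":0,"wz":0}
    - {"grip":1,"dx":-0.038,"dy":0,"dz":0.06,"wx":0,"wy":0,"wz":0}

```text
t: 4.27
tool_pos: [0.5164, -0.1024, 0.1028]
orientation: [0.001, 0.133, 0.991, -0.0]
force: [-0.7, 0.7, -0.4]
grip_width: 0.0001
```

```bash
python3 - <<'E'
from h import *
st=manip.get_state(); print(st['tool_pos'],st['force'],st['t'])
for n in ['side']:
  s=vision.snapshot(n);save(s,n+'2'); cv2.imwrite('pics/side2c.png',cv2.resize(s['pixels'][100:280,240:480,::-1],None,fx=3.3,fy=3.3))
E
```

```text
[ 0.51639228 -0.10241931  0.10280636] [-0.67133727  0.74827845 -0.42548504] 4.2667
```

View pics/side2c.png

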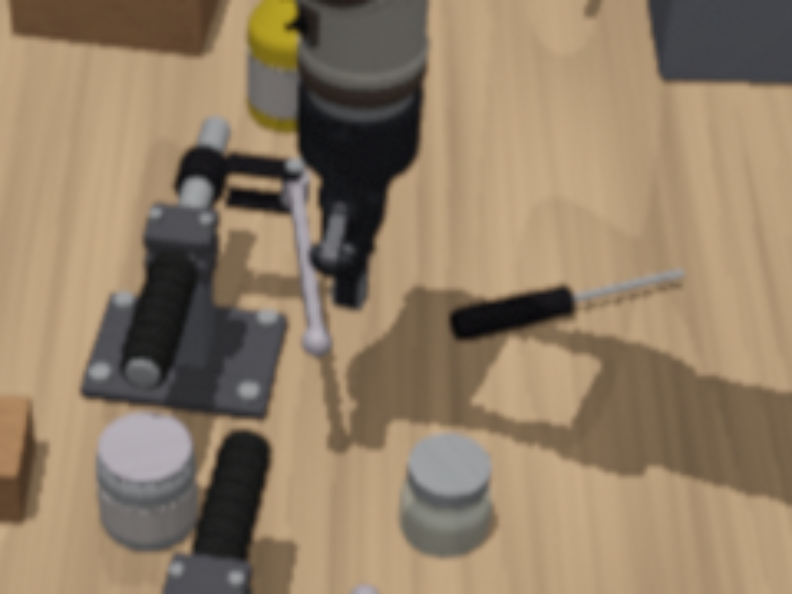

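servo_tool:
  rows:
    - {"grip":1,"dx":0,"dy":0,"dz":0.003,"wx":0,"wy":0,"wz":0}
    - {"grip":1,"dx":-0.002,"dy":0,"dz":0.006,"wx":0,"wy":0,"wz":0}
    - {"grip":1,"dx":-0.006,"dy":0.001,"dz":0.006,"wx":0,"wy":0,"wz":0}
    - {"grip":1,"dx":-0.011,"dy":0.003,"dz":0.006,"wx":0,"wy":0,"wz":0}
    - {"grip":1,"dx":-0.016,"dy":0.005,"dz":0.006,"wx":0,"wy":0,"wz":0}
    - {"grip":1,"dx":-0.021,"dy":0.007,"dz":0.006,"wx":0,"wy":0,"wz":0}
    - {"grip":1,"dx":-0.026,"dy":0.009,"dz":0.006,"wx":0,"wy":0,"wz":0}
    - {"grip":1,"dx":-0.03,"dy":0.01,"dz":0.006,"wx":0,"wy":0,"wz":0}

```text
t: 4.98
tool_pos: [0.5459, -0.1002, 0.0949]
orientation: [-0.001, 0.133, 0.991, -0.0]
force: [-4.8, -2.7, -0.1]
grip_width: 0.0001
```

```bash
python3 - <<'E'
from h import *
st=manip.get_state(); print(st['tool_pos'],st['force'],st['t'])
for n in ['side']:
  s=vision.snapshot(n);cv2.imwrite('pics/side3c.png',cv2.resize(s['pixels'][100:280,240:480,::-1],None,fx=3.3,fy=3.3))
E
```

```text
[ 0.54588104 -0.1001609   0.09486438] [-4.77465593 -2.66958132 -0.12640721] 4.9833
```

View pics/side3c.png

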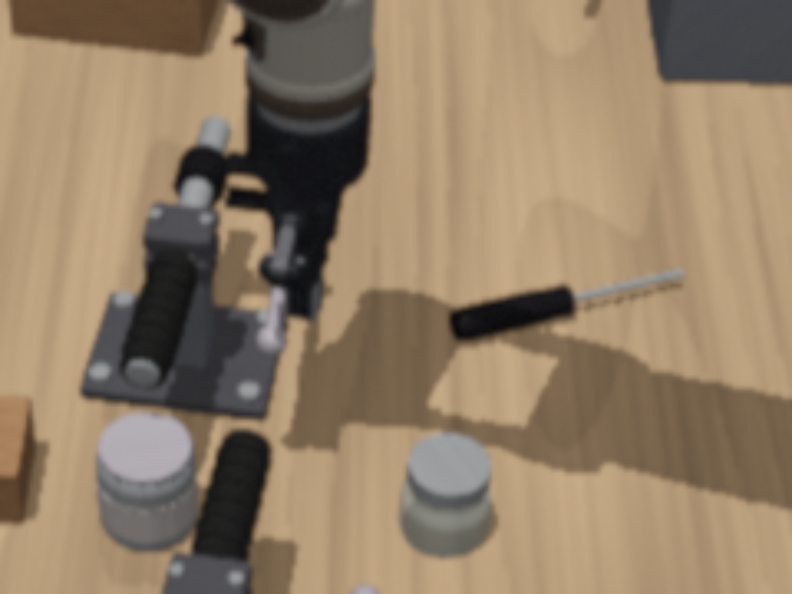

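The ball has swung to about (270,335) in the crop and the force is 5 N, as it should be partway in.

servo_tool:
  rows:
    - {"grip":1,"dx":-0.003,"dy":0.001,"dz":0,"wx":0,"wy":0,"wz":0}
    - {"grip":1,"dx":-0.006,"dy":0.002,"dz":0,"wx":0,"wy":0,"wz":0}
    - {"grip":1,"dx":-0.009,"dy":0.003,"dz":0,"wx":0,"wy":0,"wz":0}
    - {"grip":1,"dx":-0.012,"dy":0.004,"dz":0,"wx":0,"wy":0,"wz":0}
    - {"grip":1,"dx":-0.014,"dy":0.005,"dz":0,"wx":0,"wy":0,"wz":0}
    - {"grip":1,"dx":-0.016,"dy":0.005,"dz":0,"wx":0,"wy":0,"wz":0}
    - {"grip":1,"dx":-0.016,"dy":0.005,"dz":0,"wx":0,"wy":0,"wz":0}
    - {"grip":1,"dx":-0.016,"dy":0.005,"dz":0,"wx":0,"wy":0,"wz":0}

```text
t: 5.7
tool_pos: [0.5618, -0.0994, 0.0948]
orientation: [-0.001, 0.133, 0.991, -0.0]
force: [-5.3, -2.3, -0.7]
grip_width: -0.0006
```

servo_tool:
  rows:
    - {"grip":1,"dx":-0.001,"dy":0,"dz":0,"wx":0,"wy":0,"wz":0}
    - {"grip":1,"dx":-0.002,"dy":0,"dz":0,"wx":0,"wy":0,"wz":0}
    - {"grip":1,"dx":-0.003,"dy":0.001,"dz":0,"wx":0,"wy":0,"wz":0}
    - {"grip":1,"dx":-0.004,"dy":0.001,"dz":0,"wx":0,"wy":0,"wz":0}
    - {"grip":1,"dx":-0.005,"dy":0.001,"dz":0,"wx":0,"wy":0,"wz":0}
    - {"grip":1,"dx":-0.005,"dy":0.001,"dz":0,"wx":0,"wy":0,"wz":0}
    - {"grip":1,"dx":-0.005,"dy":0.001,"dz":0,"wx":0,"wy":0,"wz":0}
    - {"grip":1,"dx":-0.005,"dy":0.001,"dz":0,"wx":0,"wy":0,"wz":0}

```text
t: 6.37
tool_pos: [0.5656, -0.0995, 0.0946]
orientation: [-0.003, 0.133, 0.991, 0.0]
force: [-10.3, -1.8, 3.7]
grip_width: 0.0002
```

servo_tool:
  rows:
    - {"grip":1,"dx":-0.001,"dy":0,"dz":0,"wx":0,"wy":0,"wz":0}
    - {"grip":1,"dx":-0.001,"dy":0,"dz":0,"wx":0,"wy":0,"wz":0}
    - {"grip":1,"dx":-0.001,"dy":0,"dz":0,"wx":0,"wy":0,"wz":0}
    - {"grip":1,"dx":-0.001,"dy":0,"dz":0,"wx":0,"wy":0,"wz":0}
    - {"grip":1,"dx":-0.001,"dy":0,"dz":0,"wx":0,"wy":0,"wz":0}
    - {"grip":1,"dx":-0.001,"dy":0,"dz":0,"wx":0,"wy":0,"wz":0}
    - {"grip":1,"dx":-0.001,"dy":0,"dz":0,"wx":0,"wy":0,"wz":0}
    - {"grip":1,"dx":-0.001,"dy":0,"dz":0,"wx":0,"wy":0,"wz":0}

```text
t: 7.03
tool_pos: [0.5658, -0.0996, 0.0946]
orientation: [-0.004, 0.133, 0.991, 0.0]
force: [-13.9, 0.2, 5.7]
grip_width: 0.0
```

```bash
python3 - <<'E'
from h import *
st=manip.get_state(); print(st['tool_pos'],st['force'],st['t'])
s=vision.snapshot('side');cv2.imwrite('pics/side4c.png',cv2.resize(s['pixels'][100:280,240:480,::-1],None,fx=3.3,fy=3.3))
s=vision.snapshot('scene');cv2.imwrite('pics/scene4c.png',cv2.resize(s['pixels'][120:320,180:420,::-1],None,fx=3,fy=3))
E
```

```text
[ 0.5657888  -0.09956905  0.09459979] [-13.85716947   0.15658463   5.69693705] 7.0333
```

View pics/side4c.png

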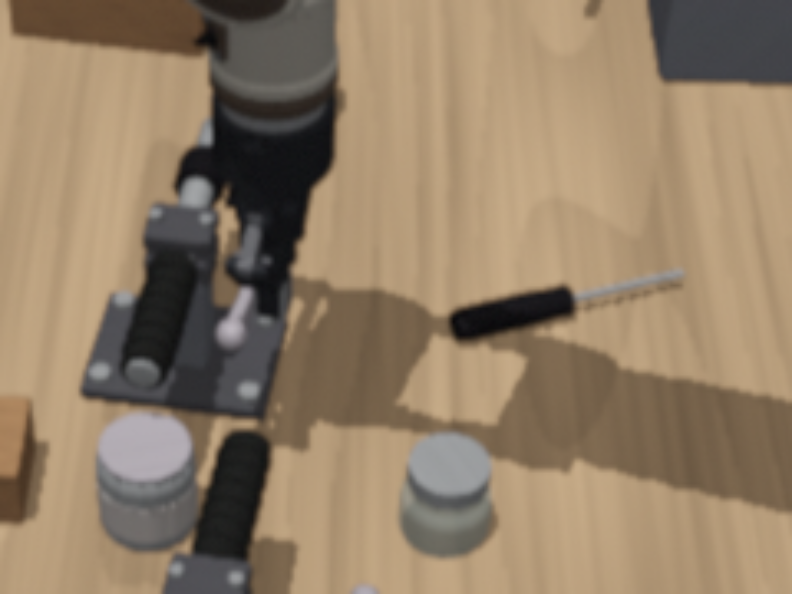

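View pics/scene4c.png

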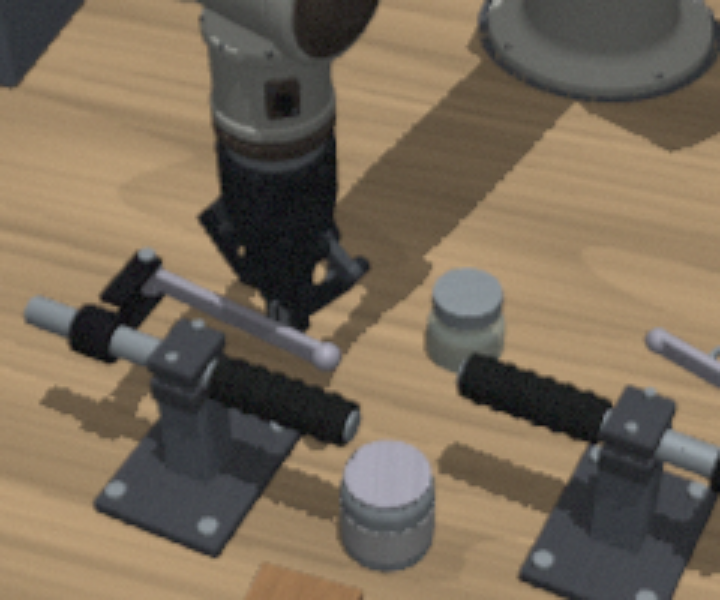

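The tool has stopped advancing while the force rose to 14 N, so it is on the stop. The ball, at about (230,333) in the side crop, is clear of the grip. I'll check the ball angle, then hold.

```bash
python3 - <<'E'
from h import *
for n,uv in [('side',(240+230/3.3,100+333/3.3)),('scene',(180+325/3,120+355/3))]:
  s=vision.snapshot(n); p=atz(s,uv,.11); d=p[:2]-np.array([.5555,-.2075]); print(p,np.linalg.norm(d),'swing',np.arctan2(d[0],d[1])+.117)
E
```

```text
[ 0.59267243 -0.06297438  0.11      ] 0.14922950134679747 swing 0.36874645438930875
[ 0.58867894 -0.06314311  0.11      ] 0.1481207387824025 swing 0.342916086092393
```

servo_tool:
  rows:
    - {"grip":1,"dx":-0.0005,"dy":0,"dz":0,"wx":0,"wy":0,"wz":0}
    - {"grip":1,"dx":-0.0005,"dy":0,"dz":0,"wx":0,"wy":0,"wz":0}
    - {"grip":1,"dx":-0.0005,"dy":0,"dz":0,"wx":0,"wy":0,"wz":0}
    - {"grip":1,"dx":-0.0005,"dy":0,"dz":0,"wx":0,"wy":0,"wz":0}
    - {"grip":1,"dx":-0.0005,"dy":0,"dz":0,"wx":0,"wy":0,"wz":0}
    - {"grip":1,"dx":-0.0005,"dy":0,"dz":0,"wx":0,"wy":0,"wz":0}
    - {"grip":1,"dx":-0.0005,"dy":0,"dz":0,"wx":0,"wy":0,"wz":0}
    - {"grip":1,"dx":-0.0005,"dy":0,"dz":0,"wx":0,"wy":0,"wz":0}

```text
t: 7.9
tool_pos: [0.5659, -0.0996, 0.0946]
orientation: [-0.005, 0.133, 0.991, 0.0]
force: [-15.4, 0.2, 7.2]
grip_width: 0.0002
```

servo_tool:
  rows:
    - {"grip":1,"dx":0,"dy":0,"dz":0,"wx":0,"wy":0,"wz":0}
    - {"grip":1,"dx":0,"dy":0,"dz":0,"wx":0,"wy":0,"wz":0}
    - {"grip":1,"dx":0,"dy":0,"dz":0,"wx":0,"wy":0,"wz":0}
    - {"grip":1,"dx":0,"dy":0,"dz":0,"wx":0,"wy":0,"wz":0}
    - {"grip":1,"dx":0,"dy":0,"dz":0,"wx":0,"wy":0,"wz":0}
    - {"grip":1,"dx":0,"dy":0,"dz":0,"wx":0,"wy":0,"wz":0}
    - {"grip":1,"dx":0,"dy":0,"dz":0,"wx":0,"wy":0,"wz":0}
    - {"grip":1,"dx":0,"dy":0,"dz":0,"wx":0,"wy":0,"wz":0}

```text
t: 8.57
tool_pos: [0.5658, -0.0996, 0.0946]
orientation: [-0.005, 0.133, 0.991, 0.0]
force: [-15.5, 0.8, 6.6]
grip_width: 0.0
```

It held for well over a second at about 16 N, with the swing measured at 0.34–0.37 rad. Next I'll ease back out.

servo_tool:
  rows:
    - {"grip":1,"dx":0.005,"dy":0,"dz":0,"wx":0,"wy":0,"wz":0}
    - {"grip":1,"dx":0.013,"dy":-0.004,"dz":0,"wx":0,"wy":0,"wz":0}
    - {"grip":1,"dx":0.023,"dy":-0.008,"dz":0,"wx":0,"wy":0,"wz":0}
    - {"grip":1,"dx":0.034,"dy":-0.011,"dz":0,"wx":0,"wy":0,"wz":0}
    - {"grip":1,"dx":0.046,"dy":-0.014,"dz":0,"wx":0,"wy":0,"wz":0}
    - {"grip":1,"dx":0.06,"dy":-0.016,"dz":0,"wx":0,"wy":0,"wz":0}
    - {"grip":1,"dx":0.075,"dy":-0.016,"dz":0,"wx":0,"wy":0,"wz":0}
    - {"grip":1,"dx":0.085,"dy":-0.016,"dz":0,"wx":0,"wy":0,"wz":0}

```text
t: 9.23
tool_pos: [0.4833, -0.0929, 0.0958]
orientation: [0.001, 0.134, 0.991, 0.0]
force: [0.1, -0.5, -0.1]
grip_width: -0.0001
```

servo_tool:
  rows:
    - {"grip":1,"dx":0.005,"dy":0,"dz":-0.01,"wx":0,"wy":0,"wz":0}
    - {"grip":1,"dx":0.005,"dy":0,"dz":-0.03,"wx":0,"wy":0,"wz":0}
    - {"grip":1,"dx":0.005,"dy":0,"dz":-0.05,"wx":0,"wy":0,"wz":0}
    - {"grip":1,"dx":0.005,"dy":0,"dz":-0.065,"wx":0,"wy":0,"wz":0}
    - {"grip":1,"dx":0.005,"dy":0,"dz":-0.07,"wx":0,"wy":0,"wz":0}
    - {"grip":1,"dx":0.005,"dy":0,"dz":-0.07,"wx":0,"wy":0,"wz":0}
    - {"grip":1,"dx":0.005,"dy":0,"dz":-0.07,"wx":0,"wy":0,"wz":0}
    - {"grip":1,"dx":0.005,"dy":0,"dz":-0.07,"wx":0,"wy":0,"wz":0}

```text
t: 9.9
tool_pos: [0.4778, -0.0915, 0.1641]
orientation: [-0.001, 0.133, 0.991, 0.0]
force: [-0.3, 0.0, 0.4]
grip_width: -0.0
```

```bash
python3 - <<'E'
from h import *
st=manip.get_state(); print(st['tool_pos'],st['force'],st['t'])
s=vision.snapshot('scene');save(s,'scene5')
C=cloud(s).reshape(-1,3);P=C[(C[:,2]>.112)&(C[:,2]<.124)]
piv=np.array([.5555,-.2075]);dd=np.array([-.1165,.9932]);nn=np.array([-dd[1],dd[0]])
a=(P[:,:2]-piv)@dd;b=(P[:,:2]-piv)@nn;Q=P[(a>.03)&(a<.135)&(abs(b)<.02)]
print(len(Q),np.polyfit(Q[:,1],Q[:,0],1))
E
```

```text
[ 0.4777828  -0.09147732  0.16412742] [-0.29752335  0.0204749   0.40083007] 9.9
247 [-0.11412044  0.53073113]
```

View pics/scene5.png

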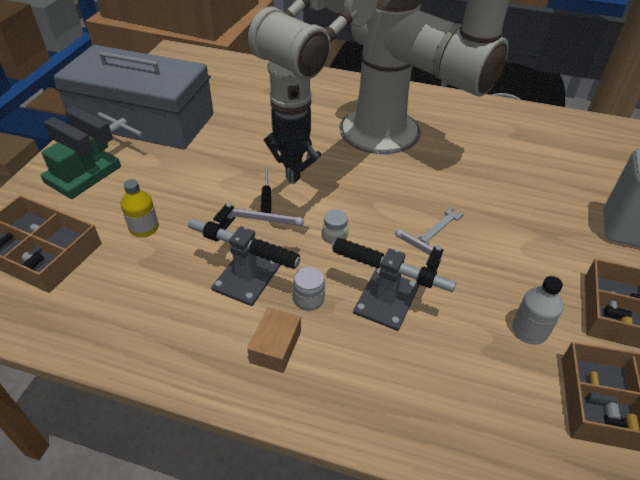

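The long lever has sprung back out: its blade slope is -0.114, unchanged, and nothing else has moved. Next, the short lever.

servo_tool:
  rows:
    - {"grip":1,"dx":0.008,"dy":0.02,"dz":0,"wx":0,"wy":0,"wz":0}
    - {"grip":1,"dx":0.02,"dy":0.054,"dz":0,"wx":0,"wy":0,"wz":0}
    - {"grip":1,"dx":0.034,"dy":0.09,"dz":0,"wx":0,"wy":0,"wz":0}
    - {"grip":1,"dx":0.047,"dy":0.127,"dz":0,"wx":0,"wy":0,"wz":0}
    - {"grip":1,"dx":0.061,"dy":0.164,"dz":0,"wx":0,"wy":0,"wz":0}
    - {"grip":1,"dx":0.074,"dy":0.2,"dz":0,"wx":0,"wy":0,"wz":0}
    - {"grip":1,"dx":0.086,"dy":0.234,"dz":0,"wx":0,"wy":0,"wz":0}
    - {"grip":1,"dx":0.0935,"dy":0.254,"dz":0,"wx":0,"wy":0,"wz":0}

```text
t: 10.62
tool_pos: [0.4539, 0.181, 0.1642]
orientation: [-0.001, 0.132, 0.991, 0.0]
force: [0.0, 0.5, 0.3]
grip_width: 0.0
```

servo_tool:
  rows:
    - {"grip":1,"dx":0,"dy":0,"dz":0.01,"wx":0,"wy":0,"wz":0}
    - {"grip":1,"dx":0,"dy":0,"dz":0.03,"wx":0,"wy":0,"wz":0}
    - {"grip":1,"dx":0,"dy":0,"dz":0.05,"wx":0,"wy":0,"wz":0}
    - {"grip":1,"dx":0,"dy":0,"dz":0.065,"wx":0,"wy":0,"wz":0}
    - {"grip":1,"dx":0,"dy":0,"dz":0.07,"wx":0,"wy":0,"wz":0}
    - {"grip":1,"dx":0,"dy":0,"dz":0.07,"wx":0,"wy":0,"wz":0}
    - {"grip":1,"dx":0,"dy":0,"dz":0.07,"wx":0,"wy":0,"wz":0}
    - {"grip":1,"dx":0,"dy":0,"dz":0.07,"wx":0,"wy":0,"wz":0}

```text
t: 11.28
tool_pos: [0.4561, 0.1776, 0.0962]
orientation: [0.001, 0.134, 0.991, 0.0]
force: [0.0, 0.1, -0.0]
grip_width: -0.0001
```

```bash
python3 - <<'E'
from h import *
st=manip.get_state(); print(st['tool_pos'],st['force'],st['t'])
s=vision.snapshot('side');cv2.imwrite('pics/side6c.png',cv2.resize(s['pixels'][200:400,240:480,::-1],None,fx=3,fy=3))
E
```

```text
[0.45614045 0.17761744 0.0961783 ] [ 0.01653481  0.0795243  -0.04063365] 11.2833
```

View pics/side6c.png

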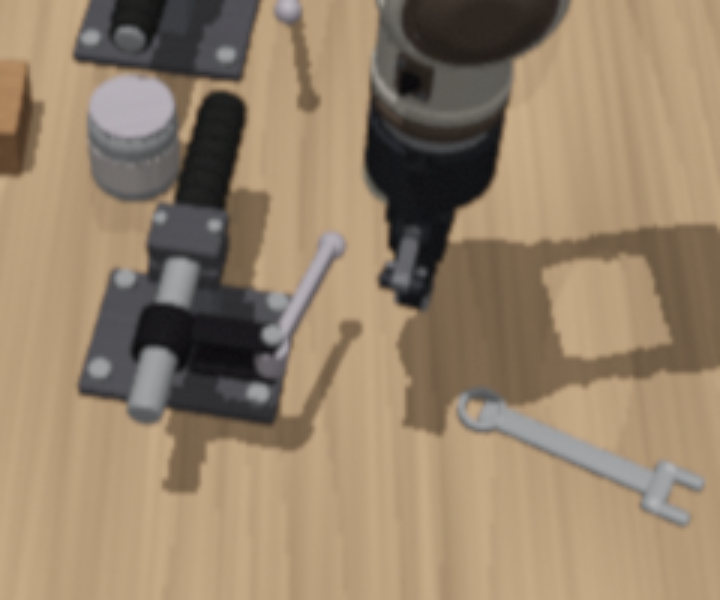

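servo_tool:
  rows:
    - {"grip":1,"dx":-0.005,"dy":0.001,"dz":0,"wx":0,"wy":0,"wz":0}
    - {"grip":1,"dx":-0.012,"dy":0.003,"dz":0,"wx":0,"wy":0,"wz":0}
    - {"grip":1,"dx":-0.02,"dy":0.005,"dz":0,"wx":0,"wy":0,"wz":0}
    - {"grip":1,"dx":-0.028,"dy":0.008,"dz":0,"wx":0,"wy":0,"wz":0}
    - {"grip":1,"dx":-0.034,"dy":0.01,"dz":0,"wx":0,"wy":0,"wz":0}
    - {"grip":1,"dx":-0.039,"dy":0.011,"dz":0,"wx":0,"wy":0,"wz":0}
    - {"grip":1,"dx":-0.043,"dy":0.011,"dz":0,"wx":0,"wy":0,"wz":0}
    - {"grip":1,"dx":-0.046,"dy":0.011,"dz":0,"wx":0,"wy":0,"wz":0}

```text
t: 12.0
tool_pos: [0.5025, 0.1762, 0.0951]
orientation: [-0.001, 0.134, 0.991, -0.0]
force: [-3.1, -0.0, 1.7]
grip_width: 0.0
```

servo_tool:
  rows:
    - {"grip":1,"dx":-0.002,"dy":0,"dz":0,"wx":0,"wy":0,"wz":0}
    - {"grip":1,"dx":-0.004,"dy":0,"dz":0,"wx":0,"wy":0,"wz":0}
    - {"grip":1,"dx":-0.006,"dy":0,"dz":0,"wx":0,"wy":0,"wz":0}
    - {"grip":1,"dx":-0.008,"dy":0,"dz":0,"wx":0,"wy":0,"wz":0}
    - {"grip":1,"dx":-0.01,"dy":-0.001,"dz":0,"wx":0,"wy":0,"wz":0}
    - {"grip":1,"dx":-0.01,"dy":-0.001,"dz":0,"wx":0,"wy":0,"wz":0}
    - {"grip":1,"dx":-0.01,"dy":-0.001,"dz":0,"wx":0,"wy":0,"wz":0}
    - {"grip":1,"dx":-0.01,"dy":-0.001,"dz":0,"wx":0,"wy":0,"wz":0}

```text
t: 12.67
tool_pos: [0.5115, 0.1731, 0.095]
orientation: [-0.0, 0.133, 0.991, 0.0]
force: [-3.4, 3.1, -1.2]
grip_width: -0.0004
```

```bash
python3 - <<'E'
from h import *
st=manip.get_state(); print(st['tool_pos'],st['force'],st['t'])
s=vision.snapshot('side');cv2.imwrite('pics/side7c.png',cv2.resize(s['pixels'][200:400,240:480,::-1],None,fx=3,fy=3))
E
```

```text
[0.51154449 0.1730634  0.09497004] [-3.42370848  3.08882807 -1.21318542] 12.6667
```

View pics/side7c.png

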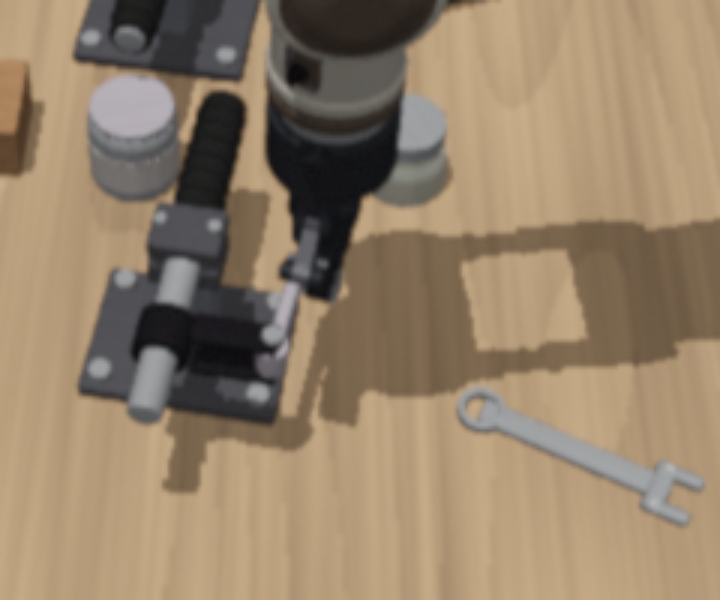

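The finger is on the blade, which has swung partway, at 4.6 N. I'll continue in small steps.

servo_tool:
  rows:
    - {"grip":1,"dx":-0.002,"dy":0,"dz":0,"wx":0,"wy":0,"wz":0}
    - {"grip":1,"dx":-0.004,"dy":0,"dz":0,"wx":0,"wy":0,"wz":0}
    - {"grip":1,"dx":-0.006,"dy":0,"dz":0,"wx":0,"wy":0,"wz":0}
    - {"grip":1,"dx":-0.007,"dy":0,"dz":0,"wx":0,"wy":0,"wz":0}
    - {"grip":1,"dx":-0.008,"dy":0,"dz":0,"wx":0,"wy":0,"wz":0}
    - {"grip":1,"dx":-0.008,"dy":0,"dz":0,"wx":0,"wy":0,"wz":0}
    - {"grip":1,"dx":-0.008,"dy":0,"dz":0,"wx":0,"wy":0,"wz":0}
    - {"grip":1,"dx":-0.008,"dy":0,"dz":0,"wx":0,"wy":0,"wz":0}

```text
t: 13.38
tool_pos: [0.5189, 0.1711, 0.095]
orientation: [-0.001, 0.133, 0.991, 0.0]
force: [-5.3, 4.2, -0.0]
grip_width: -0.0001
```

servo_tool:
  rows:
    - {"grip":1,"dx":-0.001,"dy":0,"dz":0,"wx":0,"wy":0,"wz":0}
    - {"grip":1,"dx":-0.002,"dy":0,"dz":0,"wx":0,"wy":0,"wz":0}
    - {"grip":1,"dx":-0.002,"dy":0,"dz":0,"wx":0,"wy":0,"wz":0}
    - {"grip":1,"dx":-0.002,"dy":0,"dz":0,"wx":0,"wy":0,"wz":0}
    - {"grip":1,"dx":-0.002,"dy":0,"dz":0,"wx":0,"wy":0,"wz":0}
    - {"grip":1,"dx":-0.002,"dy":0,"dz":0,"wx":0,"wy":0,"wz":0}
    - {"grip":1,"dx":-0.002,"dy":0,"dz":0,"wx":0,"wy":0,"wz":0}
    - {"grip":1,"dx":-0.002,"dy":0,"dz":0,"wx":0,"wy":0,"wz":0}

```text
t: 14.05
tool_pos: [0.5207, 0.1707, 0.095]
orientation: [-0.001, 0.133, 0.991, 0.0]
force: [-5.2, 4.4, -0.0]
grip_width: 0.0003
```

servo_tool:
  rows:
    - {"grip":1,"dx":-0.001,"dy":0,"dz":0,"wx":0,"wy":0,"wz":0}
    - {"grip":1,"dx":-0.002,"dy":0,"dz":0,"wx":0,"wy":0,"wz":0}
    - {"grip":1,"dx":-0.003,"dy":0,"dz":0,"wx":0,"wy":0,"wz":0}
    - {"grip":1,"dx":-0.003,"dy":0,"dz":0,"wx":0,"wy":0,"wz":0}
    - {"grip":1,"dx":-0.003,"dy":0,"dz":0,"wx":0,"wy":0,"wz":0}
    - {"grip":1,"dx":-0.003,"dy":0,"dz":0,"wx":0,"wy":0,"wz":0}
    - {"grip":1,"dx":-0.003,"dy":0,"dz":0,"wx":0,"wy":0,"wz":0}
    - {"grip":1,"dx":-0.003,"dy":0,"dz":0,"wx":0,"wy":0,"wz":0}

```text
t: 14.72
tool_pos: [0.5228, 0.1703, 0.0949]
orientation: [-0.002, 0.133, 0.991, 0.0]
force: [-8.7, 6.3, 1.7]
grip_width: 0.0003
```

```bash
python3 - <<'E'
from h import *
st=manip.get_state(); print(st['tool_pos'],st['force'],st['t'])
s=vision.snapshot('side');cv2.imwrite('pics/side8c.png',cv2.resize(s['pixels'][200:400,240:480,::-1],None,fx=3,fy=3))
s=vision.snapshot('scene');cv2.imwrite('pics/scene8c.png',cv2.resize(s['pixels'][150:350,290:530,::-1],None,fx=3,fy=3))
E
```

```text
[0.52275371 0.17026377 0.0948962 ] [-8.73339008  6.3349846   1.74443938] 14.7167
```

View pics/scene8c.png

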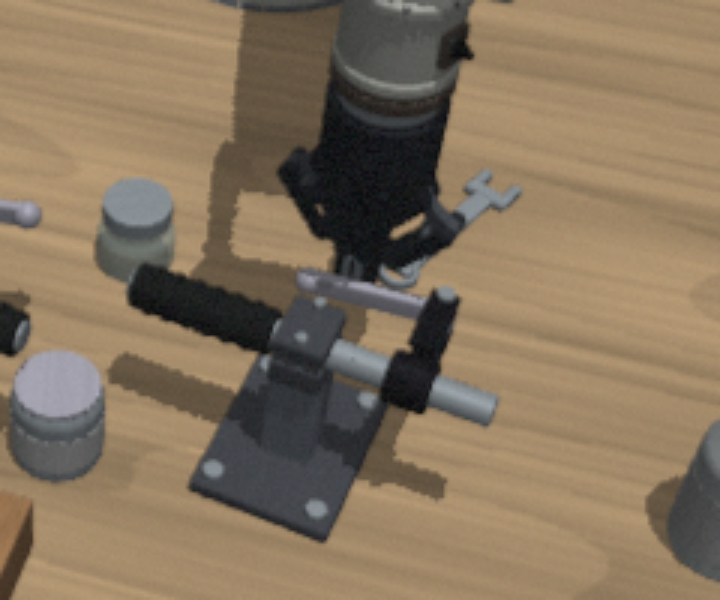

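servo_tool:
  rows:
    - {"grip":1,"dx":-0.001,"dy":0,"dz":0,"wx":0,"wy":0,"wz":0}
    - {"grip":1,"dx":-0.0015,"dy":0,"dz":0,"wx":0,"wy":0,"wz":0}
    - {"grip":1,"dx":-0.0015,"dy":0,"dz":0,"wx":0,"wy":0,"wz":0}
    - {"grip":1,"dx":-0.0015,"dy":0,"dz":0,"wx":0,"wy":0,"wz":0}
    - {"grip":1,"dx":-0.0015,"dy":0,"dz":0,"wx":0,"wy":0,"wz":0}
    - {"grip":1,"dx":-0.0015,"dy":0,"dz":0,"wx":0,"wy":0,"wz":0}
    - {"grip":1,"dx":-0.0015,"dy":0,"dz":0,"wx":0,"wy":0,"wz":0}
    - {"grip":1,"dx":-0.0015,"dy":0,"dz":0,"wx":0,"wy":0,"wz":0}

```text
t: 15.48
tool_pos: [0.5229, 0.1703, 0.0948]
orientation: [-0.004, 0.133, 0.991, 0.0]
force: [-12.4, 6.0, 5.1]
grip_width: 0.0
```

```bash
python3 - <<'E'
from h import *
s=vision.snapshot('scene');p=atz(s,(290+306/3,150+281/3),.11);d=p[:2]-np.array([.542,.234]);print(p,np.linalg.norm(d),'swing',.392-np.arctan2(-d[0],-d[1]))
s=vision.snapshot('side');cv2.imwrite('pics/side9c.png',cv2.resize(s['pixels'][200:400,240:480,::-1],None,fx=3,fy=3))
E
```

```text
[0.53823431 0.14032966 0.11      ] 0.09374599822993478 swing 0.3518201255748585
```

View pics/side9c.png

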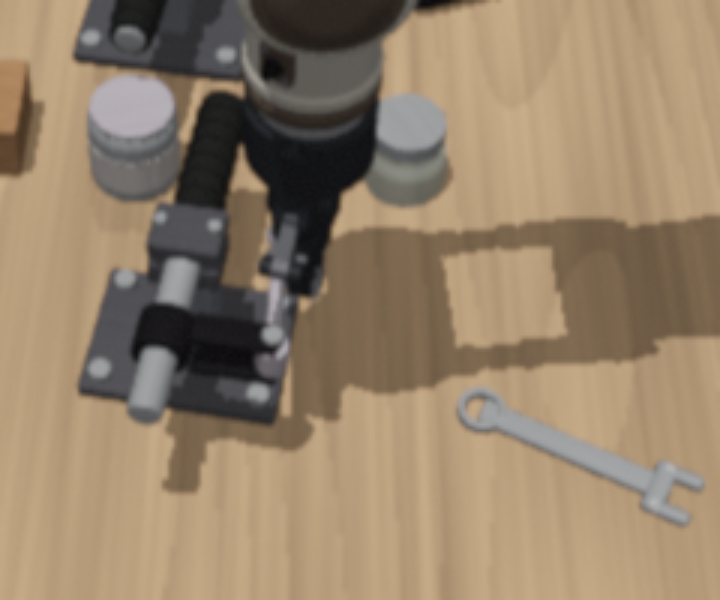

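The short lever is at its stop: swing about 0.35 rad, the tool no longer advances, and the force is 14 N. I'll hold, then release.

servo_tool:
  rows:
    - {"grip":1,"dx":-0.0005,"dy":0,"dz":0,"wx":0,"wy":0,"wz":0}
    - {"grip":1,"dx":-0.0005,"dy":0,"dz":0,"wx":0,"wy":0,"wz":0}
    - {"grip":1,"dx":-0.0005,"dy":0,"dz":0,"wx":0,"wy":0,"wz":0}
    - {"grip":1,"dx":-0.0005,"dy":0,"dz":0,"wx":0,"wy":0,"wz":0}
    - {"grip":1,"dx":-0.0005,"dy":0,"dz":0,"wx":0,"wy":0,"wz":0}
    - {"grip":1,"dx":-0.0005,"dy":0,"dz":0,"wx":0,"wy":0,"wz":0}
    - {"grip":1,"dx":-0.0005,"dy":0,"dz":0,"wx":0,"wy":0,"wz":0}
    - {"grip":1,"dx":-0.0005,"dy":0,"dz":0,"wx":0,"wy":0,"wz":0}

```text
t: 16.25
tool_pos: [0.523, 0.1703, 0.0948]
orientation: [-0.004, 0.133, 0.991, 0.0]
force: [-15.4, 8.1, 7.1]
grip_width: 0.0004
```

servo_tool:
  rows:
    - {"grip":1,"dx":0,"dy":0,"dz":0,"wx":0,"wy":0,"wz":0}
    - {"grip":1,"dx":0,"dy":0,"dz":0,"wx":0,"wy":0,"wz":0}
    - {"grip":1,"dx":0,"dy":0,"dz":0,"wx":0,"wy":0,"wz":0}
    - {"grip":1,"dx":0,"dy":0,"dz":0,"wx":0,"wy":0,"wz":0}
    - {"grip":1,"dx":0,"dy":0,"dz":0,"wx":0,"wy":0,"wz":0}
    - {"grip":1,"dx":0,"dy":0,"dz":0,"wx":0,"wy":0,"wz":0}
    - {"grip":1,"dx":0,"dy":0,"dz":0,"wx":0,"wy":0,"wz":0}
    - {"grip":1,"dx":0,"dy":0,"dz":0,"wx":0,"wy":0,"wz":0}

```text
t: 16.92
tool_pos: [0.523, 0.1703, 0.0948]
orientation: [-0.004, 0.133, 0.991, 0.0]
force: [-15.5, 7.2, 6.3]
grip_width: 0.0002
```

servo_tool:
  rows:
    - {"grip":1,"dx":0.005,"dy":0,"dz":0,"wx":0,"wy":0,"wz":0}
    - {"grip":1,"dx":0.012,"dy":0,"dz":0,"wx":0,"wy":0,"wz":0}
    - {"grip":1,"dx":0.02,"dy":0,"dz":0,"wx":0,"wy":0,"wz":0}
    - {"grip":1,"dx":0.03,"dy":0,"dz":0,"wx":0,"wy":0,"wz":0}
    - {"grip":1,"dx":0.042,"dy":0,"dz":0,"wx":0,"wy":0,"wz":0}
    - {"grip":1,"dx":0.055,"dy":0,"dz":0,"wx":0,"wy":0,"wz":0}
    - {"grip":1,"dx":0.068,"dy":0,"dz":0,"wx":0,"wy":0,"wz":0}
    - {"grip":1,"dx":0.075,"dy":0,"dz":0,"wx":0,"wy":0,"wz":0}

```text
t: 17.58
tool_pos: [0.4539, 0.1886, 0.096]
orientation: [0.001, 0.133, 0.991, -0.0]
force: [0.3, 0.6, -0.7]
grip_width: -0.0002
```

servo_tool:
  rows:
    - {"grip":1,"dx":0,"dy":0,"dz":-0.01,"wx":0,"wy":0,"wz":0}
    - {"grip":1,"dx":0,"dy":0,"dz":-0.03,"wx":0,"wy":0,"wz":0}
    - {"grip":1,"dx":0,"dy":0,"dz":-0.055,"wx":0,"wy":0,"wz":0}
    - {"grip":1,"dx":0,"dy":0,"dz":-0.08,"wx":0,"wy":0,"wz":0}
    - {"grip":1,"dx":0,"dy":0,"dz":-0.1,"wx":0,"wy":0,"wz":0}
    - {"grip":1,"dx":0,"dy":0,"dz":-0.11,"wx":0,"wy":0,"wz":0}
    - {"grip":1,"dx":0,"dy":0,"dz":-0.11,"wx":0,"wy":0,"wz":0}
    - {"grip":1,"dx":0,"dy":0,"dz":-0.11,"wx":0,"wy":0,"wz":0}

```text
t: 18.25
tool_pos: [0.4546, 0.1884, 0.2056]
orientation: [0.001, 0.134, 0.991, 0.0]
force: [-0.1, -0.9, -0.6]
grip_width: -0.0003
```

```bash
python3 - <<'E'
from h import *
st=manip.get_state(); print(st['tool_pos'],st['force'],st['t'])
s=vision.snapshot('scene');save(s,'scene10')
C=cloud(s).reshape(-1,3);P=C[(C[:,2]>.112)&(C[:,2]<.124)]
for piv,dd,L in [((.5555,-.2075),(-.1165,.9932),.135),((.542,.234),(-.382,-.924),.075)]:
  dd=np.array(dd);nn=np.array([-dd[1],dd[0]])
  a=(P[:,:2]-piv)@dd;b=(P[:,:2]-piv)@nn;Q=P[(a>.03)&(a<L)&(abs(b)<.02)]
  print(len(Q),np.polyfit(Q[:,1],Q[:,0],1))
for q in ['jar','tin','wrench','driver','spray','oil','carton']:
  r=vision.mark_of(s,q)
  if r: print(q,np.round(atz(s,r[0]['uv'],0),3))
E
```

```text
[0.45464602 0.18838023 0.20560002] [-0.11218581 -0.88307431 -0.64095734] 18.25
251 [-0.11614648  0.53049921]
118 [0.38692017 0.45182119]
jar [ 0.445 -0.01  -0.   ]
tin [ 0.638 -0.008  0.   ]
wrench [0.347 0.225 0.   ]
driver [ 0.36  -0.204  0.   ]
spray [0.588 0.444 0.   ]
oil [ 0.556 -0.432  0.   ]
carton [ 0.762 -0.033  0.   ]
```

View pics/scene10.png

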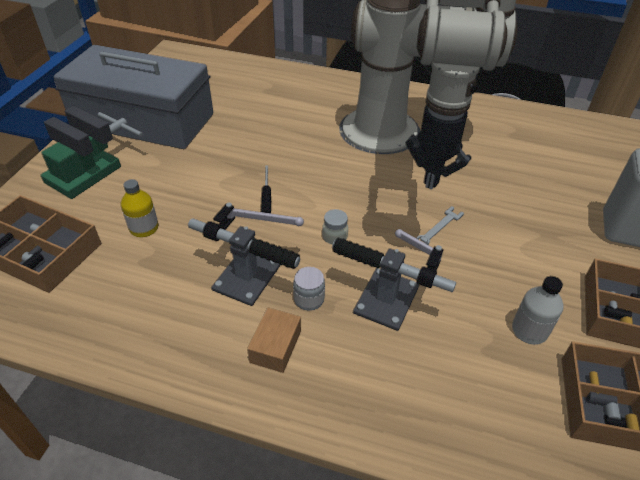

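The picture shows both levers out, with balls at about (299,221) and (398,234) as at the start. The short blade's slope came out slightly different, but I used a different selection window. I'll repeat it with the original one.

```bash
python3 - <<'E'
from h import *
for n in ['scene','side']:
    s=vision.snapshot(n); C=cloud(s).reshape(-1,3)
    P=C[(C[:,2]>.112)&(C[:,2]<.124)];piv=np.array((.540,.2335));d=np.array((.513,.168))-piv
    dd=d/np.linalg.norm(d); nn=np.array([-dd[1],dd[0]])
    a=(P[:,:2]-piv)@dd; b=(P[:,:2]-piv)@nn; Q=P[(a>.03)&(a<.075)&(abs(b)<.02)]
    print(n,len(Q),np.polyfit(Q[:,1],Q[:,0],1))
a=cv2.imread('pics/scene0.png').astype(int);b=cv2.imread('pics/scene10.png').astype(int)
print(abs(a-b)[225:258,394:432].max(), abs(a-b)[200:230,215:305].max())
E
```

```text
scene 103 [0.39461598 0.45008164]
side 114 [0.40591461 0.44641449]
70 21
```

```bash
python3 - <<'E'
import cv2,numpy as np
a=cv2.imread('pics/scene0.png');b=cv2.imread('pics/scene10.png')
f=lambda i:cv2.resize(i[215:275,380:460],None,fx=5,fy=5,interpolation=cv2.INTER_NEAREST)
c=lambda i:cv2.resize(i[225:258,394:432],None,fx=1,fy=1)
cv2.imwrite('pics/cmp.png',np.hstack([f(a),f(b)]))
E
```

```text
(no output)
```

View pics/cmp.png

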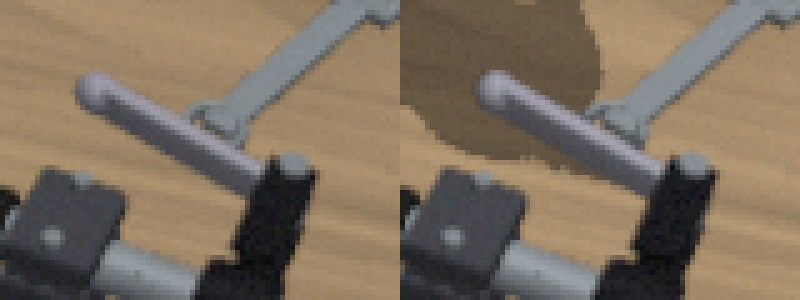

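The short lever sits exactly as at the start, pixel for pixel; only the arm's shadow differs. I'll hand in.

```bash
python3 -c "
from workcell import hand_in; print(hand_in())"
```

```text
the job is handed in; nothing more can be done
None
```

I pressed the long lever and then the short lever to their stops with the shut fingers' outer side faces. I held each there for over 1.3 s, let it spring back, and handed the job in at about 18.5 s.

- **Stops:** the tool stopped advancing at each stop while the force rose to about 16–19 N. The measured swings were 0.34–0.37 rad for the long lever and about 0.35 rad for the short one.
- **Levers out:** at the end both levers look as they did at the start. The tool was about 9 cm above the levers and reading under about 1 N.
- **Disagreement:** one depth fit put the short blade about 0.025 rad off its first reading. A repeat with the original settings gave 0.01–0.02 rad, and a before/after picture comparison showed it in the same place, so I took it as noise.
- **Bystanders:** all seven read within about 13 mm of their first reading in the same camera view, roughly the networks' scatter, and no contact with them was seen.

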